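# Press a nozzle onto the bag inflator

### The arm

A 6-joint arm with a two-finger parallel gripper is mounted at the origin on the work surface. World frame = base frame: x ahead of the robot, y to its left, z up, the work surface at z = 0. Lengths are in m, angles in rad, forces in N, time in s.
With the tool pointing down it reaches from about 0.25 to 0.725 m from the base axis. Payload 4 kg.
Tool frame: the origin (TCP) lies midway between the tips of the shut fingers; the grasp point (between the pads) lies 19 mm behind it; z points along the fingers, y is the line along which they close (so a half turn about z gives the same grasp; the last joint's range is limited). The gripper opens to 85 mm and grips with 20 to 120 N. Pads are 22 mm wide; open, the fingers measure 114 mm over their backs; the gripper's body (76 mm by 85 mm) begins 54 mm behind the grasp point. The pads swing forward as they close: fully open they stand 13 mm farther back than shut.
Start: joints at [-1.301, 0.241, 0.005, 1.335, 0, 1.571], TCP at [0.133, -0.482, 0.231] pointing down, gripper open.
Joint ranges: [-2.72, 2.72], [-1.05, 1.87], [-1.09, 1.28], [-1.99, 2.15], [-1.42, 1.44], [-3.14, 3.14]. Speed limits (rad/s): [2.79, 2.79, 3.14, 3.14, 3.14, 3.14].

### API

Orientations are given as a unit quaternion [x, y, z, w].
In Python, from workcell import bot gives the robot as it stands.
- The arm moves only by the tool play_rows, never from a script. Its argument "moves" is a list of rows, each a list of 3 entries, a list of its own where there are three numbers: the opening, from -1 (shut) to 1 (fully open), then the shift along the tool's x, y, z in cm, then the turn, a rotation vector about the tool's x, y, z in rad. A call has 1 to 12 rows; each row shifts and turns the commanded pose from where the row before left it, along the tool's axes as they then stand; what a row does not reach is not made up. A row lasts 1/12 s, in which the tool goes at most 41.7 mm and 7.16 degrees, less where a joint would pass 70% of its speed; a pose out of reach is approached as far as the arm can. A call is refused whole if a number of a shift passes 4.17 or a number of a turn 0.125, either way. A call with a gripper value outside its range is refused whole. The fingers move at their own pace and stop on an object; the grip force is fixed at half the most. Time passes only in rows, so rows that do not move let the fingers close. It gives the time, the measured TCP pose, the force and the opening at its end, in the units of the state.
- bot.get_obs(): the state, without advancing time (a new reading comes with each control period).
- bot.camera(name): name is "scene" or "top"; returns (picture, depth): 480x640x3 uint8, red, green, blue; 480x640 float32, m along the optical axis (not along the pixel's ray), 0 where there is no reading.
- bot.camera_info(name): a dict with "K" (3x3 intrinsics, pixels), "k1" (the pictures are not rectified: a ray, as slopes to the right and down, at radius r is drawn at 1 + k1 r^2 times it, then the intrinsics apply), "world_from_camera" (4x4, takes a point from camera to world coordinates). Camera axes: x right, y up, looking along -z (the intrinsics and any distortion apply to the point x, -y, -z); pixel columns grow to the right and rows downward; lengths in m; the calibration is good to about 2 mm. A picture is of the moment at which its call begins. camera_info takes no time and is no camera call.
- bot.job_done(): hands the job in, once; it reports no verdict.
The state is a dict: "clock": time; "joint_pos": joint angles; "joint_vel": joint speeds; "tau": joint torques, N m; "eef_pos": TCP position; "tool_rot": TCP orientation; "ft_force": force on the tool from outside, world axes, zero at the start; "ft_torque": the same for the moment, N m; "grip_width": finger opening in m.
Only numpy, scipy, OpenCV 4.12 (cv2) and the standard library are available. Lean on these libraries where they do the work, as an engineer would, in place of code of your own. Each camera call takes 0.05 s, during which the arm holds its last target. There are 200 camera calls.

### The job

Swing the steel keeper bar well back so that it is clear of all three nozzles, then press the hand inflator's tapered spigot firmly down into the plain round nozzle (not the flanged one or the square one) until the nozzle stays on by friction alone. Lift it out of the block on the inflator and hang the inflator upright in its fork again, fully seated, with the nozzle hanging free on the spigot. Leave the other two nozzles and the things round about where they are.

Things in the scene. Friction and masses are not known exactly. Their poses are not given: they have to be found in the camera images.
- inflator: Hand inflator, 185 mm tall, 0.4 kg, hanging upright in the fork at the start. Origin at the centre of its spigot's lower tip, z up its axis. Aluminium taper spigot z 0 to 46 mm (radius 7.5 mm at the tip, 13.5 mm at the top); neck of radius 11 mm to z 75 mm; round black flange of radius 30 mm, z 75 to 83 mm; grey grip block above.
- flange (a point): On the inflator's axis at the underside of its flange, 75 mm above the spigot's tip.
- grip (a point): On the inflator's axis, 150 mm above the spigot's tip: where to hold it from above. The grip block (z 83 to 185 mm) is 50 mm along the inflator's x and 36 mm along its y, with flat sides: hold it across the 36 mm. A small trigger stands out 6 mm on its -x side.
- fork: Fixed steel fork, origin on the table under the seat, open towards its -x. Two level rails (x -44 to +56 mm, each 25 mm wide, 10 mm thick, tops 165 mm up) with a 32 mm gap, in which the inflator's neck hangs. Two upright posts behind (x 42 to 60 mm, at y +-29 to +-41 mm). Foot 12 mm thick, 100 mm wide, x -50 to +70 mm. A nozzle mouth does not fit through the gap: bring it in level from the open side, below the rails.
- seat (a point): On the fork at rail-top height (165 mm), where the hanging inflator's axis belongs; its flange underside rests here. At the rails' front ends, 35 to 39 mm in front of this point (fork's -x), lips 5 mm high keep the flange in: raise the flange more than 5 mm to pass. The flange has 5 mm of play forward, 12 mm back.
- rack: Fixed plywood nozzle block, 70 mm (x) by 250 mm (y) by 60 mm high, origin at the centre of its underside. In three 28 mm holes at y = -62, 0 and +62 mm the nozzles stand loosely, mouths up, in any order, shoulders on its top. At y = +105 mm a post of radius 9 mm carries the keeper bar.
- pivot (a point): The keeper bar's vertical hinge axis on the rack, 105 mm along the rack's +y from its middle, 122 mm above the table.
- keeper (a joint): Swing of the steel keeper bar, rad. Near 0 it lies over the row of nozzles, from the pivot towards the rack's -y; it grows as the free end swings towards the rack's +x (away from the robot), stop at 1.5. Stays where left (about 1 N at the tab moves it). Bar 20 mm wide, reaching 203 mm from the pivot, 118 to 126 mm above the table.
- tab (a point): Middle of the upright steel tab on the keeper bar, 120 mm from the pivot: 24 mm wide along the bar, 8 mm thick, its top 166 mm above the table. Push its flat side to swing the bar.
- nozzle_plain: The plain round nozzle to fit, white plastic, 105 mm long, 60 g. Origin at the centre of its lower end (5 mm above the table in the block), z up. Stem of radius 11.5 mm to z 55 mm, shoulder of radius 19 mm, then a plain flared socket. Pressed on firmly (10 to 20 N), its mouth stops about 37 mm above the spigot's tip, so its lower end is then 68 mm below that tip.
- mouth (a point): Centre of the plain nozzle's mouth, 105 mm above its origin: 39 mm across outside, bore about 25 mm across here, 46 mm deep, narrowing with the same taper as the spigot. 110 mm above the table in the block.
- nozzle_flanged: Another white nozzle of the same height, with a disc 54 mm across and 5 mm thick at its top and only a small hole. Origin at its lower end. Leave it in the block.
- nozzle_square: Another white nozzle of the same height, with a square 34 mm body and only a small hole. Origin at its lower end. Leave it in the block.
- bottle: White bottle with black cap, 64 mm across, 170 mm tall, standing; origin under its centre. Loose bystander; leave it where it stands.
- carton: Small sealed carton, 110 (x) by 85 (y) by 75 mm high; origin under its centre. Loose bystander; leave it where it stands.
- tape_roll: Roll of tape lying flat, 84 mm across, 48 mm high; origin under its centre. Loose bystander; leave it where it stands.
There are look-alikes about, which are no part of the job. What is shaped like the inflator but orange, red or turquoise is not meant.

How it is judged:
By the outcome, as a careful person would: the job done as asked, in the order asked, and still so for the second after the job is handed in, with the robot touching nothing.
It also fails if it takes over 72 s, if anything falls off the work surface, if the arm or the gripper's body presses on something with over 40 N, if the wrist force passes 120 N, or if a joint passes its speed limit or range.

## Working session

There is one attempt and no reset: what is moved stays moved. The work goes in short steps, Python scripts to look and compute and a tool call to move; the robot and the scene stay as the last step left them, time stands still between calls to the robot, and variables do not carry over. Pictures are saved under pics/ and viewed, on a budget of 10 in all, crops included, one or two more only if the job needs it, and the job is handed in when it is done.

Besides the shell and the picture viewer there is one more tool, called after "Emit:" in YAML: its name, and indented under it one key for each argument. play_rows: Moves the arm, as the interface text tells. Its arguments: {"type":"object","properties":{"moves":{"type":"array"}},"required":["moves"]}

```bash
mkdir -p pics; ls
python3 - <<'E'
from workcell import bot
import cv2,numpy as np
for n in("scene","top"):
    p,d=bot.camera(n); cv2.imwrite(f"pics/{n}0.png",p[:,:,::-1]); np.savez(f"{n}0.npz",p=p,d=d)
    i=bot.camera_info(n); print(n,i)
o=bot.get_obs(); print(o)
E
```

```text
pics
scene {'K': array([[438.82104332,   0.        , 319.55450591],
       [  0.        , 438.82104332, 239.97794368],
       [  0.        ,   0.        ,   1.        ]]), 'k1': -0.03884848657159181, 'world_from_camera': array([[ 0.36199911, -0.5563011 ,  0.74798779,  1.25834541],
       [ 0.93204123,  0.22976726, -0.28018949, -0.21806524],
       [-0.01599339,  0.7985838 ,  0.60167111,  0.71867015],
       [ 0.        ,  0.        ,  0.        ,  1.        ]])}
top {'K': array([[462.72438126,   0.        , 324.01313393],
       [  0.        , 462.72438126, 239.08805727],
       [  0.        ,   0.        ,   1.        ]]), 'k1': -0.1083842914305496, 'world_from_camera': array([[-0.00985675,  0.9807716 , -0.19491003,  0.4119085 ],
       [-0.99946858, -0.01571963, -0.028556  ,  0.02087371],
       [-0.03107083,  0.19452499,  0.98040534,  1.06586679],
       [ 0.        ,  0.        ,  0.        ,  1.        ]])}
{'clock': 0.1, 'joint_pos': array([-1.30100236e+00,  2.41335670e-01,  3.87860480e-03,  1.33519149e+00,
       -1.28469885e-05,  1.57081005e+00]), 'joint_vel': array([-6.73872916e-04, -2.64048677e-03,  2.46697843e-03, -3.71744833e-03,
       -3.00673662e-05, -2.51295193e-04]), 'tau': array([-8.55496874e-04, -3.73137510e+01,  2.53009897e+01,  1.08452651e-02,
        1.49816441e-05,  5.69666682e-06]), 'eef_pos': array([ 0.13311537, -0.48138129,  0.23051046]), 'tool_rot': array([ 9.90915688e-01,  1.34481380e-01, -1.30923149e-04, -9.16837797e-04]), 'ft_force': array([-0.41538439, -0.26129222, -0.55386584]), 'ft_torque': array([-0.00915994,  0.03622418, -0.00808253]), 'grip_width': 0.08550571208069428}
```

View pics/scene0.png

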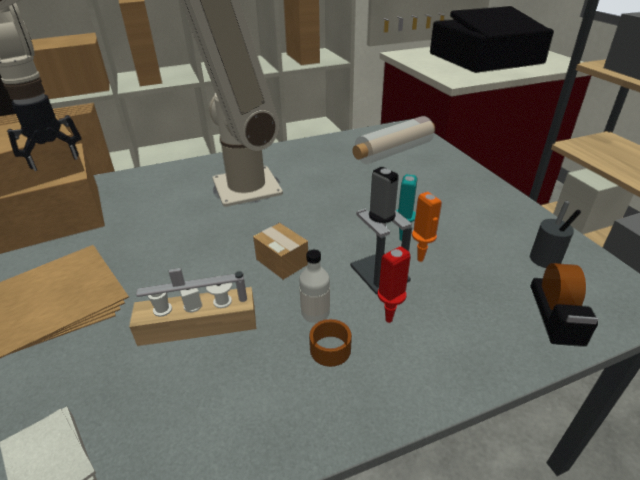

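View pics/top0.png

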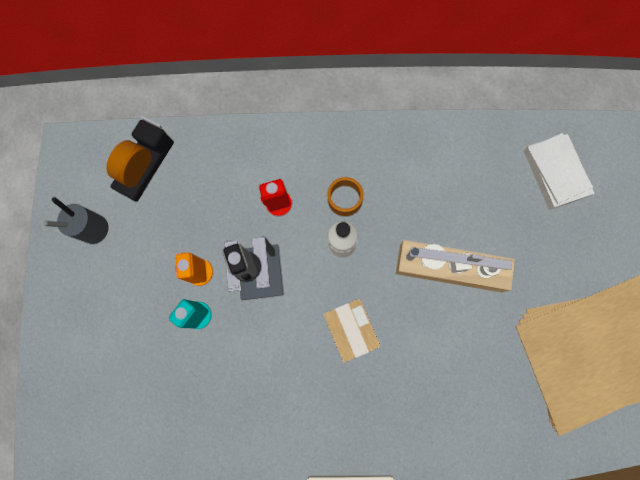

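The scene view shows the rack with the bar at (190,300), the grey inflator in its fork at (383,200), and coloured look-alikes around it. The top view shows the rack at (455,265), its pivot at (412,254), and the fork at (258,268). I'll zoom in on those next.

```bash
cat > h.py <<'E'
import numpy as np,cv2
from scipy.spatial.transform import Rotation as R
try:
    from workcell import bot
except Exception: bot=None
def ray(n,u,v):
    i=bot.camera_info(n);K=i["K"];T=i["world_from_camera"]
    q=cv2.undistortPoints(np.array([[[u,v]]],float),K,np.array([i["k1"],0,0,0,0.]))[0,0]
    # note: exact inverse of 1+k1 r^2
    return T[:3,3],T[:3,:3]@np.array([q[0],-q[1],-1.])
def onz(n,u,v,z):
    o,d=ray(n,u,v); return o+d*(z-o[2])/d[2]
def atd(n,u,v,dep):
    o,d=ray(n,u,v); return o+d*dep
def proj(n,p):
    i=bot.camera_info(n);T=i["world_from_camera"]
    c=T[:3,:3].T@(np.asarray(p,float)-T[:3,3]); a=np.array([c[0],-c[1]])/-c[2]
    a=a*(1+i["k1"]*(a@a)); return i["K"][:2,:2]@a+i["K"][:2,2]
def cloud(n,d):
    i=bot.camera_info(n);T=i["world_from_camera"]
    v,u=np.mgrid[:480,:640]
    q=cv2.undistortPoints(np.stack([u,v],-1).reshape(-1,1,2).astype(float),i["K"],np.array([i["k1"],0,0,0,0.])).reshape(480,640,2)
    r=np.stack([q[...,0],-q[...,1],-np.ones((480,640))],-1)
    P=T[:3,3]+(r*d[...,None])@T[:3,:3].T; P[d==0]=np.nan; return P
def snap(n,tag):
    p,d=bot.camera(n); np.savez(f"{tag}.npz",p=p,d=d); return p,d
E
python3 - <<'E'
from h import *
t=np.load("top0.npz");s=np.load("scene0.npz")
a=cv2.resize(t["p"][225:305,390:530],None,fx=2.85,fy=2.85,interpolation=cv2.INTER_CUBIC)
b=cv2.resize(t["p"][225:305,210:300],(400,355),interpolation=cv2.INTER_CUBIC)
c=cv2.resize(s["p"][260:345,120:260],(400,243),interpolation=cv2.INTER_CUBIC)
d=cv2.resize(s["p"][160:305,340:420],(300,544),interpolation=cv2.INTER_CUBIC)
im=np.zeros((600,800,3),np.uint8)
im[:228,:399]=a[:228,:399];im[240:595,:400]=b;im[:243,400:]=c;
im[245:595,450:643]=cv2.resize(d,(193,350))
cv2.imwrite("pics/crop1.png",im[:,:,::-1])
P=cloud("top",t["d"])
def st(m,k):
    q=P[m];print(k,len(q),q.mean(0).round(4)if len(q) else '')
x,y,z=P[...,0],P[...,1],P[...,2]
near=lambda lo,hi,u0,u1,v0,v1:(lambda m:(m.__setitem__((slice(v0,v1),slice(u0,u1)),True),m&(z>lo)&(z<hi))[1])(np.zeros(z.shape,bool))
for k,b in {"bar":(.11,.14,390,530,225,305),"tab":(.15,.175,390,530,225,305),"racktop":(.05,.07,390,530,225,305),"noz":(.095,.115,390,530,225,305),"rails":(.155,.175,210,300,225,305),"foot":(.006,.02,210,300,225,305),"grip":(.245,.30,210,300,225,305),"bottle":(.14,.18,320,365,215,260),"carton":(.065,.085,310,390,290,370)}.items():
    m=near(*b);st(m,k)
    if m.sum()>5:
        r=cv2.minAreaRect((P[m][:,:2]*1000).astype(np.float32));print("   rect",np.round(r[0],1),np.round(r[1],1),round(r[2],1))
E
```

```text
bar 1047 [ 0.5539 -0.2286  0.1236]
   rect [ 555.2 -233.9] [212.7  50.2] 83.6
tab 64 [ 0.5514 -0.2547  0.1629]
   rect [ 552.1 -256.1] [23.4  8.7] 79.9
racktop 2010 [ 0.541  -0.2388  0.0592]
   rect [ 551.  -241.6] [252.5  72.3] 78.9
noz 520 [ 0.5487 -0.2155  0.108 ]
   rect [ 556.5 -224.6] [193.9  52.1] 82.7
rails 960 [0.539  0.1892 0.1655]
   rect [545.8 202. ] [102.3  83.6] 6.4
foot 1035 [0.5293 0.188  0.0112]
   rect [551.7 186.7] [134.5 192.5] 27.1
grip 629 [0.5362 0.1982 0.2732]
   rect [537.9 201. ] [49.1 36.2] 21.1
bottle 189 [0.609  0.0089 0.1675]
   rect [609.9   8.9] [28.3 28.3] 17.7
carton 2147 [ 0.4125 -0.0059  0.0746]
   rect [413.3  -5.5] [112.4  85.5] 21.8
```

View pics/crop1.png

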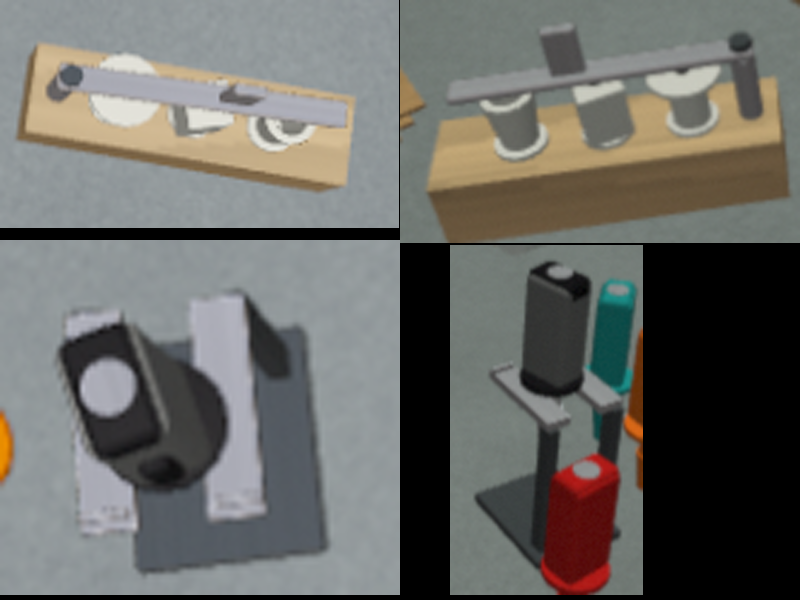

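In the crops, the plain nozzle is at the rack's −y end, with the square one in the middle and the flanged one next to the pivot. The inflator's trigger faces the robot. Cloud sizes match the spec: rack 252×72, rails 102×84, grip 49×36, tab at z .163. I'll start by moving to the tab.

Emit:
play_rows:
  moves:
    - [-1, [3.6, -1.0, 0], [0, 0, 0]]
    - [-1, [3.6, -1.0, 0], [0, 0, 0]]
    - [-1, [3.6, -1.0, 0], [0, 0, 0]]
    - [-1, [3.6, -1.0, 0], [0, 0, 0]]
    - [-1, [3.6, -1.0, 0], [0, 0, 0]]
    - [-1, [3.6, -1.0, 0], [0, 0, 0]]
    - [-1, [3.6, -1.0, 0], [0, 0, 0]]
    - [-1, [3.6, -1.0, 0], [0, 0, 0]]
    - [-1, [3.6, -1.0, 0], [0, 0, 0.107]]
    - [-1, [3.8, 0.4, 0], [0, 0, 0.107]]
    - [-1, [3.5, 0.4, 0], [0, 0, 0.107]]
    - [-1, [0, 0, 0], [0, 0, 0.107]]

```text
clock: 1.1
eef_pos: [0.5004, -0.3074, 0.2286]
tool_rot: [0.997, -0.079, 0.0, -0.001]
ft_force: [0.0, -1.2, -1.1]
grip_width: 0.0
```

```bash
cat >> h.py <<'E'
def pose():
    o=bot.get_obs(); M=R.from_quat(o["tool_rot"]).as_matrix(); return o,M
def to(x,y,z,yaw=None):
    o,M=pose(); s=M.T@(np.array([x,y,z])-o["eef_pos"])*100
    cy=np.degrees(np.arctan2(M[1,0],M[0,0]))
    print("t",round(o["clock"],2),"tcp",o["eef_pos"].round(4),"yaw",cy.round(2),"tilt z",M[:,2].round(3),"F",o["ft_force"].round(1),"w",round(o["grip_width"],4))
    print("  shift cm tool",s.round(2),"turn z",None if yaw is None else round(-np.radians(yaw-cy),3))
E
python3 - <<'E'
from h import *
to(.523,-.2477,.138,-9.2)
E
```

```text
t 1.1 tcp [ 0.5004 -0.3074  0.2286] yaw -9.08 tilt z [ 0.001  0.001 -1.   ] F [ 0.  -1.2 -1.1] w 0.0
  shift cm tool [ 1.28 -6.24  9.07] turn z 0.002
```

Emit:
play_rows:
  moves:
    - [-1, [0.6, -3.1, 0], [0, 0, 0]]
    - [-1, [0.6, -3.1, 0], [0, 0, 0]]
    - [-1, [0, 0, 3.0], [0, 0, 0]]
    - [-1, [0, 0, 3.0], [0, 0, 0]]
    - [-1, [0, 0, 3.0], [0, 0, 0]]
    - [-1, [0, 0, 0], [0, 0, 0]]

```text
clock: 1.6
eef_pos: [0.5121, -0.2467, 0.1344]
tool_rot: [0.997, -0.079, -0.006, -0.002]
ft_force: [-1.7, 0.4, -0.7]
grip_width: -0.0002
```

Run:
```python
from h import *
to(.523,-.2477,.138,-9.2)
o,M=pose()
piv=np.array([.571,-.139]); c=np.array(o["eef_pos"][:2])
# arc plan: rotate pusher about pivot; world ccw per row
v=M[:2,:2].T@(piv-c)*100; print("pivot in tool xy cm",v.round(2),"radius",np.hypot(*v).round(2))
```

```text
t 1.6 tcp [ 0.5121 -0.2467  0.1344] yaw -9.02 tilt z [-0.012  0.006 -1.   ] F [-1.7  0.4 -0.7] w -0.0002
  shift cm tool [ 1.09 -0.08 -0.38] turn z 0.003
pivot in tool xy cm [  4.13 -11.56] radius 12.28
```

Emit:
play_rows:
  moves:
    - [-1, [1.3, 0, -0.3], [0, 0, 0]]
    - [-1, [1.3, 0, 0], [0, 0, 0]]
    - [-1, [1.16, 0.09, 0], [0, 0, -0.1]]
    - [-1, [1.16, 0.09, 0], [0, 0, -0.1]]
    - [-1, [1.16, 0.09, 0], [0, 0, -0.1]]
    - [-1, [1.16, 0.09, 0], [0, 0, -0.1]]
    - [-1, [1.16, 0.09, 0], [0, 0, -0.1]]
    - [-1, [1.16, 0.09, 0], [0, 0, -0.1]]
    - [-1, [1.16, 0.09, 0], [0, 0, -0.1]]
    - [-1, [1.16, 0.09, 0], [0, 0, -0.1]]

```text
clock: 2.43
eef_pos: [0.6322, -0.2434, 0.1454]
tool_rot: [0.948, 0.317, -0.0, -0.0]
ft_force: [-1.8, 0.8, 0.4]
grip_width: -0.0006
```

Run:
```python
from h import *
to(.523,-.2477,.138,-9.2)
o,M=pose()
piv=np.array([.571,-.139]); c=np.array(o["eef_pos"][:2])
v=M[:2,:2].T@(piv-c)*100; print("pivot in tool xy cm",v.round(2),"radius",np.hypot(*v).round(2))
```

```text
t 2.43 tcp [ 0.6322 -0.2434  0.1454] yaw 37.01 tilt z [-0.001 -0.    -1.   ] F [-1.8  0.8  0.4] w -0.0006
  shift cm tool [-8.98 -6.23  0.75] turn z 0.806
pivot in tool xy cm [  1.4  -12.02] radius 12.1
```

Emit:
play_rows:
  moves:
    - [-1, [1.18, 0.05, 0], [0, 0, -0.1]]
    - [-1, [1.18, 0.05, 0], [0, 0, -0.1]]
    - [-1, [1.18, 0.05, 0], [0, 0, -0.1]]
    - [-1, [1.18, 0.05, 0], [0, 0, -0.1]]
    - [-1, [1.18, 0.05, 0], [0, 0, -0.1]]
    - [-1, [0, 0, 0], [0, 0, 0]]
    - [-1, [-2, 0, 0], [0, 0, 0]]
    - [-1, [-2, 0, -2], [0, 0, 0]]
    - [-1, [0, 0, -4], [0, 0, 0]]
    - [-1, [0, 0, -4], [0, 0, 0]]
    - [1, [-4, 0, -2], [0, 0, 0]]
    - [1, [-2, 0, 0], [0, 0, 0]]

```text
clock: 3.43
eef_pos: [0.6334, -0.2926, 0.2716]
tool_rot: [0.842, 0.539, 0.003, 0.006]
ft_force: [0.0, -0.9, 0.8]
grip_width: 0.0233
```

Run:
```python
from h import *
p,d=snap("top","top1")
P=cloud("top",d);z=P[...,2]
m=np.zeros(z.shape,bool);m[200:290,395:540]=1
q=P[m&(z>.115)&(z<.13)];print(len(q))
for a in (P[m&(z>.145)&(z<.17)],):
    print("tab",len(a),a.mean(0).round(4) if len(a) else '')
if len(q): r=cv2.minAreaRect((q[:,:2]*1000).astype(np.float32));print(r)
cv2.imwrite("pics/top1.png",cv2.resize(p[190:310,380:560],None,fx=4,fy=4)[:,:,::-1])
to(.538,.201,.30,111)
```

```text
535
tab 11 [ 0.6696 -0.1801  0.1534]
((622.0460815429688, -160.04820251464844), (20.797340393066406, 133.37094116210938), 66.76887512207031)
t 3.48 tcp [ 0.6309 -0.2962  0.2686] yaw 64.96 tilt z [ 0.006 -0.007 -1.   ] F [-0.6 -2.4 -1. ] w 0.0308
  shift cm tool [ 41.1  -29.43  -3.53] turn z -0.804
```

View pics/top1.png

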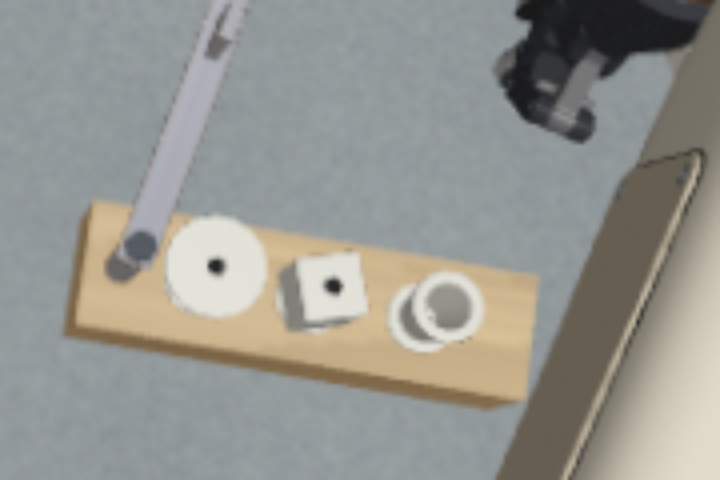

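The bar has swung to about 1.36 rad and is clear of all three nozzles. The plain mouth is at crop (448,308), which is full-picture pixel (492,267). Next is the inflator.

Emit:
play_rows:
  moves:
    - [1, [0, 0, -0.7], [0, 0, 0.11]]
    - [1, [0, 0, -0.7], [0, 0, 0.11]]
    - [1, [0, 0, -0.7], [0, 0, 0.11]]
    - [1, [0, 0, -0.7], [0, 0, 0.11]]
    - [1, [0, 0, -0.7], [0, 0, 0.11]]
    - [1, [0, 0, -0.7], [0, 0, 0.11]]
    - [1, [0, 0, 0], [0, 0, 0.11]]
    - [1, [0.7, -3.8, 0], [0, 0, 0]]
    - [1, [0.7, -3.8, 0], [0, 0, 0]]
    - [1, [0.7, -3.8, 0], [0, 0, 0]]
    - [1, [0.7, -3.8, 0], [0, 0, 0]]
    - [1, [0.7, -3.8, 0], [0, 0, 0]]

```text
clock: 4.48
eef_pos: [0.5948, -0.0988, 0.3055]
tool_rot: [0.983, 0.183, -0.0, -0.0]
ft_force: [1.4, 0.6, 0.0]
grip_width: 0.0854
```

Emit:
play_rows:
  moves:
    - [1, [0.7, -3.8, 0], [0, 0, 0]]
    - [1, [0.7, -3.8, 0], [0, 0, 0]]
    - [1, [0.7, -3.8, 0], [0, 0, 0]]
    - [1, [0.7, -3.8, 0], [0, 0, 0]]
    - [1, [0.7, -3.8, 0], [0, 0, 0]]
    - [1, [0.7, -3.8, 0], [0, 0, 0]]
    - [1, [0.7, -3.8, 0], [0, 0, 0]]
    - [1, [0, 0, 0], [0, 0, 0]]
    - [1, [0, 0, 0], [0, 0, 0]]

```text
clock: 5.23
eef_pos: [0.5443, 0.1674, 0.3054]
tool_rot: [0.983, 0.186, -0.0, 0.0]
ft_force: [0.2, -0.7, 0.6]
grip_width: 0.085
```

Run:
```python
from h import *
to(.538,.201,.221,21.1)
# plain mouth by rays at z=.110, from top1 and scene0 white masks
p=np.load("top1.npz")["p"];d=np.load("top1.npz")["d"]
P=cloud("top",d);z=P[...,2];g=p.min(2)
m=np.zeros(z.shape,np.uint8);m[240:300,470:510]=1
m=((m>0)&(z>.10)&(z<.12)&(g>150)).astype(np.uint8)
c=max(cv2.findContours(m,0,2)[0],key=cv2.contourArea);e=cv2.fitEllipse(c);print(e)
print("mouth",onz("top",*e[0],.110).round(4))
# gripper block from top0, top face only
t=np.load("top0.npz");P=cloud("top",t["d"]);z=P[...,2]
m=np.zeros(z.shape,bool);m[225:305,210:300]=1
q=P[m&(z>.268)&(z<.285)];print("griptop",len(q),q.mean(0).round(4),cv2.minAreaRect((q[:,:2]*1000).astype(np.float32)))
p,d=snap("scene","scene1");P=cloud("scene",d)
cv2.imwrite("pics/scene1.png",cv2.resize(p[100:310,320:520],None,fx=2.8,fy=2.8)[:,:,::-1])
```

```text
t 5.23 tcp [0.5443 0.1674 0.3054] yaw 21.41 tilt z [-0. -0. -1.] F [ 0.2 -0.7  0.6] w 0.085
  shift cm tool [ 0.64 -3.36  8.44] turn z 0.005
((491.5618591308594, 266.14935302734375), (17.128578186035156, 18.285974502563477), 129.9408416748047)
mouth [ 0.5387 -0.3011  0.11  ]
griptop 540 [0.5373 0.1998 0.2759] ((537.7930908203125, 201.16270446777344), (49.03264236450195, 35.650604248046875), 21.377365112304688)
```

View pics/scene1.png

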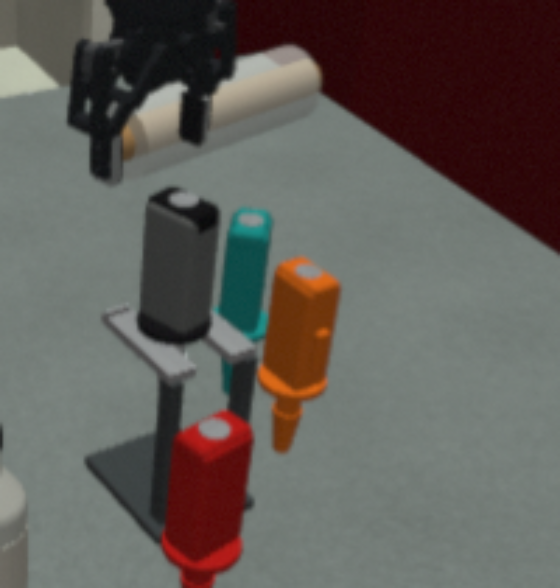

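The gripper is just above and to one side of the grey inflator at (180,260), with the orange one close beside it. I'll check clearances before going down.

Run:
```python
from h import *
t=np.load("top0.npz");P=cloud("top",t["d"]);z=P[...,2];hsv=cv2.cvtColor(t["p"],cv2.COLOR_RGB2HSV)
for k,(u0,u1,v0,v1) in {"orange":(165,222,245,295),"teal":(160,220,290,340),"red":(250,300,170,222)}.items():
    m=np.zeros(z.shape,bool);m[v0:v1,u0:u1]=1
    q=P[m&(hsv[...,1]>150)&np.isfinite(z)];q=q[q[:,2]>.05]
    print(k,q.min(0).round(3),q.max(0).round(3)); a=q[q[:,2]>q[:,2].max()-.02]; print("  top",a.min(0).round(3),a.max(0).round(3))
to(.538,.2,.221,21.3)
```

```text
orange [0.51  0.293 0.078] [0.565 0.341 0.192]
  top [0.514 0.302 0.172] [0.564 0.341 0.192]
teal [0.419 0.295 0.078] [0.474 0.347 0.19 ]
  top [0.42  0.296 0.171] [0.474 0.347 0.19 ]
red [0.663 0.121 0.078] [0.713 0.179 0.192]
  top [0.669 0.123 0.172] [0.713 0.176 0.192]
t 5.28 tcp [0.5447 0.166  0.3054] yaw 21.3 tilt z [ 0.    -0.001 -1.   ] F [-0.3 -0.2  0.4] w 0.0851
  shift cm tool [ 0.61 -3.42  8.43] turn z -0.0
```

Emit:
play_rows:
  moves:
    - [1, [0.3, -1.7, 0], [0, 0, 0]]
    - [1, [0.3, -1.7, 0], [0, 0, 0]]
    - [1, [0, 0, 1.4], [0, 0, 0]]
    - [1, [0, 0, 1.4], [0, 0, 0]]
    - [1, [0, 0, 1.4], [0, 0, 0]]
    - [1, [0, 0, 1.4], [0, 0, 0]]
    - [1, [0, 0, 1.4], [0, 0, 0]]
    - [1, [0, 0, 1.4], [0, 0, 0]]
    - [1, [0, 0, 0], [0, 0, 0]]
    - [1, [0, 0, 0], [0, 0, 0]]

```text
clock: 6.12
eef_pos: [0.5383, 0.1976, 0.2206]
tool_rot: [0.983, 0.183, -0.001, 0.0]
ft_force: [0.1, 0.5, 0.3]
grip_width: 0.0856
```

Emit:
play_rows:
  moves:
    - [-1, [0, 0, 0], [0, 0, 0]]
    - [-1, [0, 0, 0], [0, 0, 0]]
    - [-1, [0, 0, 0], [0, 0, 0]]
    - [-1, [0, 0, 0], [0, 0, 0]]
    - [-1, [0, 0, 0], [0, 0, 0]]
    - [-1, [0, 0, 0], [0, 0, 0]]
    - [-1, [0, 0, 0], [0, 0, 0]]
    - [-1, [0, 0, 0], [0, 0, 0]]

```text
clock: 6.78
eef_pos: [0.5388, 0.1999, 0.2219]
tool_rot: [0.983, 0.185, 0.001, -0.0]
ft_force: [0.2, -0.1, 4.7]
grip_width: 0.0355
```

Run:
```python
from h import *
to(.538,.201,.221,21.3)
```

```text
t 6.78 tcp [0.5388 0.1999 0.2219] yaw 21.32 tilt z [ 0.002  0.001 -1.   ] F [ 0.2 -0.1  4.7] w 0.0355
  shift cm tool [-0.04 -0.13  0.09] turn z 0.0
```

Gripped at 35.5 mm, with seated TCP z = .222, so the spigot tip is about 132 mm below the TCP. Now I'll lift straight up 11 cm.

Emit:
play_rows:
  moves:
    - [-1, [0, 0, -0.5], [0, 0, 0]]
    - [-1, [0, 0, -1.0], [0, 0, 0]]
    - [-1, [0, 0, -1.5], [0, 0, 0]]
    - [-1, [0, 0, -1.6], [0, 0, 0]]
    - [-1, [0, 0, -1.6], [0, 0, 0]]
    - [-1, [0, 0, -1.6], [0, 0, 0]]
    - [-1, [0, 0, -1.6], [0, 0, 0]]
    - [-1, [0, 0, -1.6], [0, 0, 0]]
    - [-1, [0, 0, -1.0], [0, 0, 0]]
    - [-1, [0, 0, 0], [0, 0, 0]]
    - [-1, [0, 0, 0], [0, 0, 0]]

```text
clock: 7.7
eef_pos: [0.5384, 0.1996, 0.3409]
tool_rot: [0.983, 0.185, -0.0, -0.0]
ft_force: [1.0, -0.1, -4.1]
grip_width: 0.0351
```

Emit:
play_rows:
  moves:
    - [-1, [-1.3, 3.34, 0], [0, 0, 0]]
    - [-1, [-1.3, 3.34, 0], [0, 0, 0]]
    - [-1, [-1.3, 3.34, 0], [0, 0, 0]]
    - [-1, [-1.3, 3.34, 0], [0, 0, 0]]
    - [-1, [-1.3, 3.34, 0], [0, 0, 0]]
    - [-1, [-1.3, 3.34, 0], [0, 0, 0]]
    - [-1, [-1.3, 3.34, 0], [0, 0, 0]]
    - [-1, [-1.3, 3.34, 0], [0, 0, 0]]
    - [-1, [-1.3, 3.34, 0], [0, 0, 0]]
    - [-1, [-1.3, 3.34, 0], [0, 0, 0]]
    - [-1, [-1.3, 3.34, 0], [0, 0, 0]]
    - [-1, [-1.3, 3.34, 0], [0, 0, 0]]

```text
clock: 8.7
eef_pos: [0.5377, -0.232, 0.3392]
tool_rot: [0.983, 0.185, -0.001, -0.001]
ft_force: [0.2, 0.5, -3.2]
grip_width: 0.0353
```

Emit:
play_rows:
  moves:
    - [-1, [-1.3, 3.34, 0], [0, 0, 0]]
    - [-1, [-1.3, 3.34, 0], [0, 0, 0]]
    - [-1, [0, 0, 0], [0, 0, 0]]
    - [-1, [0, 0, 0], [0, 0, 0]]
    - [-1, [0, 0, 0], [0, 0, 0]]

```text
clock: 9.12
eef_pos: [0.5381, -0.3019, 0.3392]
tool_rot: [0.983, 0.184, -0.001, -0.001]
ft_force: [-0.0, 1.1, -3.7]
grip_width: 0.0353
```

Run:
```python
from h import *
to(.539,-.3015,.256,21.3)
```

```text
t 9.12 tcp [ 0.5381 -0.3019  0.3392] yaw 21.26 tilt z [-0.003  0.002 -1.   ] F [-0.   1.1 -3.7] w 0.0353
  shift cm tool [0.11 0.02 8.32] turn z -0.001
```

Emit:
play_rows:
  moves:
    - [-1, [0.02, 0, 1.3], [0, 0, 0]]
    - [-1, [0.02, 0, 1.3], [0, 0, 0]]
    - [-1, [0.02, 0, 1.3], [0, 0, 0]]
    - [-1, [0.02, 0, 1.3], [0, 0, 0]]
    - [-1, [0.02, 0, 1.3], [0, 0, 0]]
    - [-1, [0, 0, 1.2], [0, 0, 0]]
    - [-1, [0, 0, 0], [0, 0, 0]]
    - [-1, [0, 0, 0], [0, 0, 0]]

```text
clock: 9.78
eef_pos: [0.5393, -0.2999, 0.2634]
tool_rot: [0.983, 0.186, -0.001, -0.001]
ft_force: [0.1, -0.3, -2.9]
grip_width: 0.0352
```

Run:
```python
from h import *
to(.539,-.3015,.256,21.3)
p,d=snap("scene","scene2");P=cloud("scene",d)
print("proj mouth",proj("scene",[.539,-.3015,.11]).round(1),"proj tip",proj("scene",[.539,-.3015,.129]).round(1))
print("tip est",[proj("scene",[.539,-.3015,z]).round(1) for z in (.129,.175,.204)])
cv2.imwrite("pics/scene2.png",cv2.resize(p[190:325,110:270],None,fx=5,fy=5,interpolation=cv2.INTER_CUBIC)[:600,:,::-1])
```

```text
t 9.78 tcp [ 0.5393 -0.2999  0.2634] yaw 21.43 tilt z [-0.002  0.001 -1.   ] F [ 0.1 -0.3 -2.9] w 0.0352
  shift cm tool [-0.08  0.14  0.74] turn z 0.002
proj mouth [156.9 292. ] proj tip [154.6 285.1]
tip est [array([154.6, 285.1]), array([148.9, 267.5]), array([145. , 255.9])]
```

View pics/scene2.png

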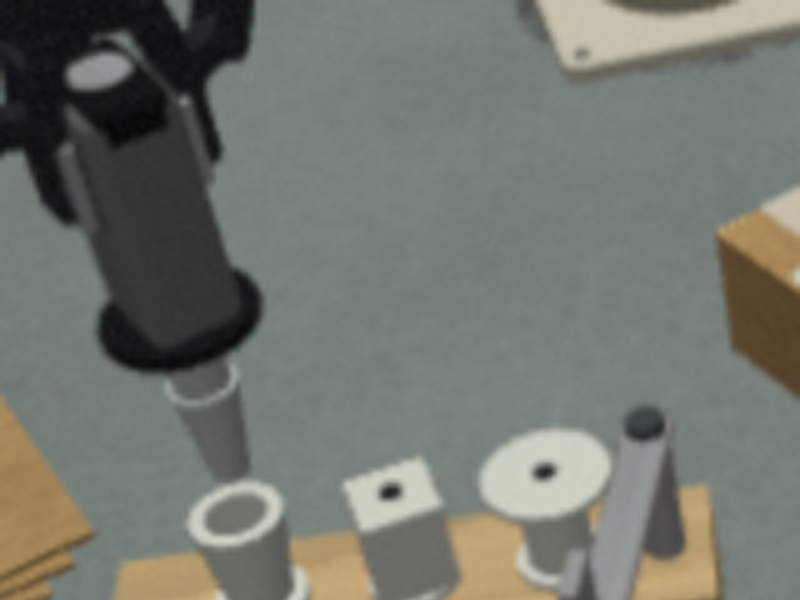

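The mouth is at crop (237,512), about 0.5 px from its prediction. The spigot tip, near (232,470), looks 1–2 px too far right. I'll measure the two relative to each other in the same cloud.

```bash
cat > rel.py <<'E'
from h import *
from scipy.optimize import least_squares
def axis(P,zlo,zhi,rf,c0,rad=.03):
    m=(P[...,2]>zlo)&(P[...,2]<zhi)&(np.hypot(P[...,0]-c0[0],P[...,1]-c0[1])<rad)
    q=P[m]; f=lambda c:np.hypot(q[:,0]-c[0],q[:,1]-c[1])-rf(q[:,2])
    r=least_squares(f,c0,loss="soft_l1",f_scale=.002); return r.x.round(4),len(q),np.median(np.abs(r.fun)).round(4)
E
python3 - <<'E'
from rel import *
P=cloud("scene",np.load("scene2.npz")["d"])
o,M=pose();c=o["eef_pos"][:2];zt=o["eef_pos"][2]-.1319
print("tip z",zt)
for a,b in ((.006,.024),(.024,.042),(.006,.042)):
    print("spigot",axis(P,zt+a,zt+b,lambda z:.0075+.006*(z-zt)/.046,[.539,-.30],.025))
print("neck",axis(P,zt+.05,zt+.072,lambda z:.011+0*z,[.539,-.30],.025))
print("flange",axis(P,zt+.075,zt+.082,lambda z:.03+0*z,[.539,-.30],.05))
print("nozzle",axis(P,.085,.108,lambda z:.0193+0*z,[.539,-.3015],.03))
T=cloud("top",np.load("top1.npz")["d"])
# rim points on top face: mean of ring
for n,Q in(("scene",P),("top",T)):
    m=(np.abs(Q[...,2]-.110)<.004)&(np.hypot(Q[...,0]-.539,Q[...,1]+.3015)<.03); q=Q[m]
    print(n,"rim",len(q),q.mean(0).round(4),cv2.minEnclosingCircle((q[:,:2]*1000).astype(np.float32)))
E
```

```text
tip z 0.13254161604100298
spigot (array([ 0.5387, -0.2983]), 59, np.float64(0.0005))
spigot (array([ 0.539 , -0.2983]), 79, np.float64(0.0006))
spigot (array([ 0.5389, -0.2983]), 138, np.float64(0.0005))
neck (array([ 0.5395, -0.2989]), 55, np.float64(0.0006))
flange (array([ 0.5387, -0.2985]), 104, np.float64(0.0008))
nozzle (array([ 0.5393, -0.3019]), 201, np.float64(0.0024))
scene rim 162 [ 0.542  -0.3014  0.11  ] ((541.1095581054688, -301.32025146484375), 20.13542938232422)
top rim 156 [ 0.5387 -0.3019  0.1091] ((539.3997802734375, -302.04876708984375), 19.70683479309082)
```

Emit:
play_rows:
  moves:
    - [-1, [0, 0.17, 0], [0, 0, 0]]
    - [-1, [0, 0.17, 0], [0, 0, 0]]
    - [-1, [0, 0, 0.7], [0, 0, 0]]
    - [-1, [0, 0, 0.7], [0, 0, 0]]
    - [-1, [0, 0, 0.7], [0, 0, 0]]
    - [-1, [0, 0, 0.7], [0, 0, 0]]
    - [-1, [0, 0, 0.7], [0, 0, 0]]
    - [-1, [0, 0, 0.5], [0, 0, 0]]
    - [-1, [0, 0, 0], [0, 0, 0]]
    - [-1, [0, 0, 0], [0, 0, 0]]

```text
clock: 10.67
eef_pos: [0.5406, -0.3048, 0.2234]
tool_rot: [0.983, 0.185, -0.0, -0.0]
ft_force: [0.8, 0.4, -2.9]
grip_width: 0.035
```

Run:
```python
from h import *
to(.539,-.305,.205,21.3)
```

```text
t 10.67 tcp [ 0.5406 -0.3048  0.2234] yaw 21.3 tilt z [-0.001  0.001 -1.   ] F [ 0.8  0.4 -2.9] w 0.035
  shift cm tool [-0.15 -0.04  1.84] turn z 0.0
```

Emit:
play_rows:
  moves:
    - [-1, [0, 0, 0.5], [0, 0, 0]]
    - [-1, [0, 0, 0.5], [0, 0, 0]]
    - [-1, [0, 0, 0.4], [0, 0, 0]]
    - [-1, [0, 0, 0.2], [0, 0, 0]]
    - [-1, [0, 0, 0.2], [0, 0, 0]]
    - [-1, [0, 0, 0], [0, 0, 0]]
    - [-1, [0, 0, 0], [0, 0, 0]]

```text
clock: 11.25
eef_pos: [0.541, -0.3052, 0.2058]
tool_rot: [0.983, 0.185, 0.0, 0.0]
ft_force: [0.7, -0.1, -3.9]
grip_width: 0.0355
```

Emit:
play_rows:
  moves:
    - [-1, [0, 0, 0.15], [0, 0, 0]]
    - [-1, [0, 0, 0.15], [0, 0, 0]]
    - [-1, [0, 0, 0], [0, 0, 0]]

```text
clock: 11.5
eef_pos: [0.5411, -0.3052, 0.2047]
tool_rot: [0.983, 0.185, 0.001, 0.001]
ft_force: [-1.7, 1.8, 3.7]
grip_width: 0.0355
```

Contact came at TCP z .2047, where .205 was expected. I'll press harder in small steps.

Emit:
play_rows:
  moves:
    - [-1, [0, 0, 0.1], [0, 0, 0]]
    - [-1, [0, 0, 0], [0, 0, 0]]
    - [-1, [0, 0, 0], [0, 0, 0]]

```text
clock: 11.75
eef_pos: [0.5411, -0.3052, 0.2047]
tool_rot: [0.983, 0.185, 0.001, 0.001]
ft_force: [-4.1, 2.5, 8.3]
grip_width: 0.0354
```

Emit:
play_rows:
  moves:
    - [-1, [0, 0, 0.1], [0, 0, 0]]
    - [-1, [0, 0, 0], [0, 0, 0]]
    - [-1, [0, 0, 0], [0, 0, 0]]

```text
clock: 12.0
eef_pos: [0.5411, -0.3051, 0.2046]
tool_rot: [0.983, 0.185, 0.002, 0.001]
ft_force: [-4.8, 3.2, 11.7]
grip_width: 0.0359
```

Emit:
play_rows:
  moves:
    - [-1, [-0.05, -0.1, 0.15], [0, 0, 0]]
    - [-1, [0, 0, 0.1], [0, 0, 0]]
    - [-1, [0, 0, 0], [0, 0, 0]]
    - [-1, [0, 0, 0], [0, 0, 0]]

```text
clock: 12.33
eef_pos: [0.5409, -0.3048, 0.2044]
tool_rot: [0.983, 0.185, 0.003, 0.002]
ft_force: [-5.5, 3.4, 19.1]
grip_width: 0.0353
```

About 23 N pressed on. Now I'll lift.

Emit:
play_rows:
  moves:
    - [-1, [0, 0, -0.5], [0, 0, 0]]
    - [-1, [0, 0, -0.5], [0, 0, 0]]
    - [-1, [0, 0, -0.8], [0, 0, 0]]
    - [-1, [0, 0, -1.2], [0, 0, 0]]
    - [-1, [0, 0, -1.4], [0, 0, 0]]
    - [-1, [0, 0, -1.4], [0, 0, 0]]
    - [-1, [0, 0, -1.4], [0, 0, 0]]
    - [-1, [0, 0, -1.4], [0, 0, 0]]
    - [-1, [0, 0, -1.4], [0, 0, 0]]
    - [-1, [0, 0, -1.4], [0, 0, 0]]
    - [-1, [0, 0, -1.4], [0, 0, 0]]
    - [-1, [0, 0, -0.5], [0, 0, 0]]

```text
clock: 13.33
eef_pos: [0.5408, -0.3047, 0.3332]
tool_rot: [0.983, 0.185, 0.001, 0.001]
ft_force: [0.4, 0.3, -3.7]
grip_width: 0.0354
```

Run:
```python
from h import *
to(.44,.19,.3245,21.3)
p,d=snap("scene","scene3")
cv2.imwrite("pics/scene3.png",cv2.resize(p[170:345,100:270],None,fx=3.4,fy=3.4,interpolation=cv2.INTER_CUBIC)[:600,:,::-1])
```

```text
t 13.33 tcp [ 0.5408 -0.3047  0.3332] yaw 21.3 tilt z [ 0.002 -0.002 -1.   ] F [ 0.4  0.3 -3.7] w 0.0354
  shift cm tool [  8.58 -49.76   0.77] turn z -0.0
```

View pics/scene3.png

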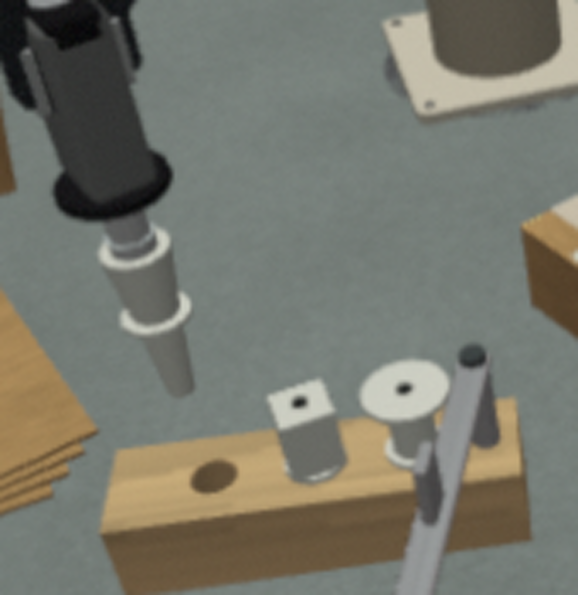

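The nozzle is firmly on the spigot at (150,310), its hole at (213,477) is empty, and the other two nozzles haven't moved. I'll carry it to a point in front of the fork's open side.

Emit:
play_rows:
  moves:
    - [-1, [0.6, -3.55, 0], [0, 0, 0]]
    - [-1, [0.6, -3.55, 0], [0, 0, 0]]
    - [-1, [0.6, -3.55, 0], [0, 0, 0]]
    - [-1, [0.6, -3.55, 0], [0, 0, 0]]
    - [-1, [0.6, -3.55, 0], [0, 0, 0]]
    - [-1, [0.6, -3.55, 0], [0, 0, 0]]
    - [-1, [0.6, -3.55, 0], [0, 0, 0]]
    - [-1, [0.6, -3.55, 0], [0, 0, 0]]
    - [-1, [0.6, -3.55, 0], [0, 0, 0]]
    - [-1, [0.6, -3.55, 0], [0, 0, 0]]
    - [-1, [0.6, -3.55, 0], [0, 0, 0]]
    - [-1, [0.6, -3.55, 0], [0, 0, 0]]

```text
clock: 14.38
eef_pos: [0.4514, 0.1203, 0.3305]
tool_rot: [0.983, 0.185, -0.001, 0.0]
ft_force: [0.3, 0.8, -4.4]
grip_width: 0.0355
```

Emit:
play_rows:
  moves:
    - [-1, [0.6, -3.55, 0], [0, 0, 0]]
    - [-1, [0.6, -3.55, 0], [0, 0, 0]]
    - [-1, [0, 0, 0], [0, 0, 0]]
    - [-1, [0, 0, 0], [0, 0, 0]]
    - [-1, [0, 0, 0], [0, 0, 0]]

```text
clock: 14.8
eef_pos: [0.441, 0.1803, 0.3306]
tool_rot: [0.982, 0.191, -0.001, -0.003]
ft_force: [-0.4, -0.4, -3.4]
grip_width: 0.0355
```

Run:
```python
from rel import *
to(.4416,.1894,.233,21.3)
p,d=snap("scene","scene4");P=cloud("scene",d)
o,M=pose();c=o["eef_pos"];zt=c[2]-.1319
print("nozzle flare",axis(P,zt+.01,zt+.035,lambda z:.0193+0*z,c[:2],.03))
print("neck",axis(P,zt+.052,zt+.072,lambda z:.011+0*z,c[:2],.025))
print("flange",axis(P,zt+.0755,zt+.082,lambda z:.03+0*z,c[:2],.045))
# posts (fork) between z .03 and .15 and rails in this view
m=(P[...,2]>.16)&(P[...,2]<.172)&(abs(P[...,0]-.545)<.09)&(abs(P[...,1]-.2)<.06)
q=P[m];print("rails scene",len(q),cv2.minAreaRect((q[:,:2]*1000).astype(np.float32)))
# lowest nozzle point
m=(np.hypot(P[...,0]-c[0],P[...,1]-c[1])<.03)&(P[...,2]>.05)&(P[...,2]<.2);print("lowest",np.nanmin(P[m][:,2]).round(4),"expected",zt-.068)
```

```text
t 14.8 tcp [0.441  0.1803 0.3306] yaw 22.03 tilt z [-0.004  0.006 -1.   ] F [-0.4 -0.4 -3.4] w 0.0355
  shift cm tool [ 0.41 -0.76  9.77] turn z 0.013
nozzle flare (array([0.4396, 0.1826]), 124, np.float64(0.0009))
neck (array([0.4424, 0.182 ]), 50, np.float64(0.0007))
flange (array([0.4417, 0.182 ]), 85, np.float64(0.001))
rails scene 709 ((547.1551513671875, 201.20693969726562), (103.50271606445312, 84.22179412841797), 7.216375827789307)
lowest 0.1333 expected 0.13093772066860135
```

Emit:
play_rows:
  moves:
    - [-1, [0.35, -0.7, 0], [0, 0, 0]]
    - [-1, [0, 0, 1.6], [0, 0, 0]]
    - [-1, [0, 0, 1.6], [0, 0, 0]]
    - [-1, [0, 0, 1.6], [0, 0, 0]]
    - [-1, [0, 0, 1.6], [0, 0, 0]]
    - [-1, [0, 0, 1.6], [0, 0, 0]]
    - [-1, [0, 0, 1.4], [0, 0, 0]]
    - [-1, [0, 0, 0.2], [0, 0, 0]]
    - [-1, [0, 0, 0], [0, 0, 0]]
    - [-1, [0, 0, 0], [0, 0, 0]]

```text
clock: 15.68
eef_pos: [0.4436, 0.1852, 0.2362]
tool_rot: [0.981, 0.193, -0.001, -0.005]
ft_force: [-0.5, -0.6, -3.1]
grip_width: 0.0355
```

Run:
```python
from rel import *
to(.541,.1998,.233,21.3)
o,M=pose();c=o["eef_pos"][:2]; u=np.array([.993,.118]);r=c-[.541,.1998]
print("fork x",r@u,"fork y",r@[-.118,.993])
p,d=snap("scene","scene5")
cv2.imwrite("pics/scene5.png",cv2.resize(p[130:310,290:450],None,fx=3.3,fy=3.3,interpolation=cv2.INTER_CUBIC)[:,:,::-1])
```

```text
t 15.68 tcp [0.4436 0.1852 0.2362] yaw 22.28 tilt z [-0.003  0.01  -1.   ] F [-0.5 -0.6 -3.1] w 0.0355
  shift cm tool [9.56 2.35 0.3 ] turn z 0.017
fork x -0.09839762840753535 fork y -0.0029677003737312076
```

View pics/scene5.png

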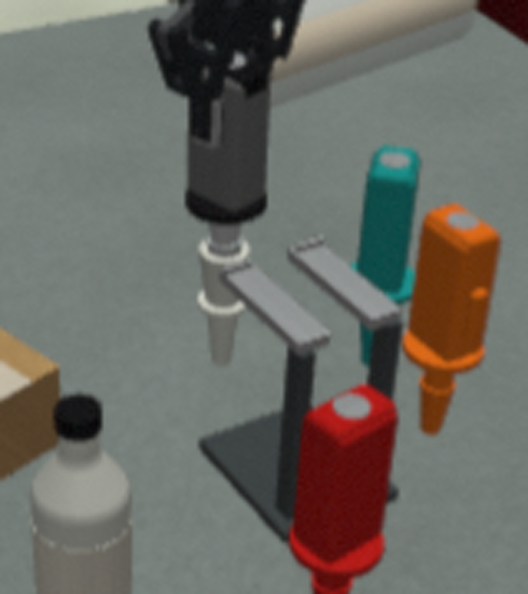

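The inflator is in front of the fork mouth with the nozzle below rail height (225,280). Now in along the fork axis.

Emit:
play_rows:
  moves:
    - [-1, [0.1, -0.29, 0.1], [0, 0, 0.015]]
    - [-1, [0, 0, 0.1], [0, 0, 0]]
    - [-1, [0.96, 0.27, 0], [0, 0, 0]]
    - [-1, [0.96, 0.27, 0], [0, 0, 0]]
    - [-1, [0.96, 0.27, 0], [0, 0, 0]]
    - [-1, [0.96, 0.27, 0], [0, 0, 0]]
    - [-1, [0.96, 0.27, 0], [0, 0, 0]]
    - [-1, [0, 0, 0], [0, 0, 0]]
    - [-1, [0, 0, 0], [0, 0, 0]]

```text
clock: 16.48
eef_pos: [0.4952, 0.1892, 0.2329]
tool_rot: [0.982, 0.19, -0.002, -0.007]
ft_force: [0.1, 0.0, -3.8]
grip_width: 0.0352
```

```bash
cat > f.py <<'E'
from rel import *
to(.541,.1998,.233,21.3)
o,M=pose();c=o["eef_pos"][:2]; u=np.array([.993,.118]);r=c-[.541,.1998]
print("fork x",r@u,"fork y",r@[-.118,.993])
E
python3 f.py
```

```text
t 16.48 tcp [0.4952 0.1892 0.2329] yaw 21.89 tilt z [-0.006  0.014 -1.   ] F [ 0.1  0.  -3.8] w 0.0352
  shift cm tool [ 4.64  0.72 -0.02] turn z 0.01
fork x -0.04668460046555892 fork y -0.005104579925432179
```

Emit:
play_rows:
  moves:
    - [-1, [0.1, -0.25, 0], [-0.015, 0, 0.01]]
    - [-1, [0.05, -0.25, 0], [0, 0, 0]]
    - [-1, [0, 0, 0], [0, 0, 0]]
    - [-1, [0, 0, 0], [0, 0, 0]]

```text
clock: 16.82
eef_pos: [0.4939, 0.1937, 0.2335]
tool_rot: [0.983, 0.186, -0.0, -0.0]
ft_force: [0.3, -0.6, -4.0]
grip_width: 0.0351
```

```bash
python3 f.py; python3 -c "
from h import *
print(bot.get_obs()['joint_pos'].round(3))"
```

```text
t 16.82 tcp [0.4939 0.1937 0.2335] yaw 21.43 tilt z [-0.001  0.001 -1.   ] F [ 0.3 -0.6 -4. ] w 0.0351
  shift cm tool [4.61 1.16 0.05] turn z 0.002
fork x -0.047500424738357964 fork y -0.0004612450783302684
[3.730e-01 3.010e-01 9.100e-02 1.362e+00 1.000e-03 3.141e+00]
```

Joint 6 is at the edge of its range, which explains the tilt. I'll turn the inflator about its own axis away from the limit (the flange is round, so this is harmless), then go on in.

Emit:
play_rows:
  moves:
    - [-1, [0, 0, 0], [0, 0, -0.05]]
    - [-1, [0, 0, 0], [0, 0, -0.05]]
    - [-1, [0, 0, 0], [0, 0, 0]]
    - [-1, [0, 0, 0], [0, 0, 0]]

```text
clock: 17.15
eef_pos: [0.4941, 0.1934, 0.2335]
tool_rot: [0.972, 0.234, -0.0, -0.0]
ft_force: [-0.1, 0.4, -4.0]
grip_width: 0.0353
```

```bash
python3 f.py; python3 -c "
from h import *
print(bot.get_obs()['joint_pos'].round(3))"
```

```text
t 17.15 tcp [0.4941 0.1934 0.2335] yaw 27.06 tilt z [-0.     0.001 -1.   ] F [-0.1  0.4 -4. ] w 0.0353
  shift cm tool [4.47 1.57 0.05] turn z 0.1
fork x -0.04732371102285521 fork y -0.0007793762305016966
[3.730e-01 3.010e-01 9.200e-02 1.362e+00 1.000e-03 3.042e+00]
```

Emit:
play_rows:
  moves:
    - [-1, [0.9, 0.31, 0], [0, 0, 0]]
    - [-1, [0.9, 0.31, 0], [0, 0, 0]]
    - [-1, [0.9, 0.31, 0], [0, 0, 0]]
    - [-1, [0.9, 0.31, 0], [0, 0, 0]]
    - [-1, [0.9, 0.31, 0], [0, 0, 0]]
    - [-1, [0, 0, 0], [0, 0, 0]]
    - [-1, [0, 0, 0], [0, 0, 0]]
    - [-1, [0, 0, 0], [0, 0, 0]]

```text
clock: 17.82
eef_pos: [0.5407, 0.2, 0.2331]
tool_rot: [0.972, 0.234, -0.001, -0.0]
ft_force: [1.1, 0.4, -4.3]
grip_width: 0.0355
```

```bash
python3 f.py
python3 - <<'E'
from rel import *
p,d=snap("scene","scene6");P=cloud("scene",d);o,M=pose();c=o["eef_pos"];zt=c[2]-.1319
print("flange",axis(P,zt+.0755,zt+.082,lambda z:.03+0*z,c[:2],.045), "seat scene .5412 .2004")
E
```

```text
t 17.82 tcp [0.5407 0.2    0.2331] yaw 27.1 tilt z [-0.002  0.    -1.   ] F [ 1.1  0.4 -4.3] w 0.0355
  shift cm tool [0.01 0.03 0.01] turn z 0.101
fork x -0.0002276361916461541 fork y 0.00025790230925995473
flange (array([0.5404, 0.2022]), 59, np.float64(0.001)) seat scene .5412 .2004
```

Emit:
play_rows:
  moves:
    - [-1, [0, 0, 0.3], [0, 0, 0]]
    - [-1, [0, 0, 0.3], [0, 0, 0]]
    - [-1, [0, 0, 0.3], [0, 0, 0]]
    - [-1, [0, 0, 0.2], [0, 0, 0]]
    - [-1, [0, 0, 0.1], [0, 0, 0]]
    - [-1, [0, 0, 0], [0, 0, 0]]
    - [-1, [0, 0, 0], [0, 0, 0]]

```text
clock: 18.45
eef_pos: [0.541, 0.2002, 0.222]
tool_rot: [0.972, 0.235, -0.0, -0.0]
ft_force: [-3.0, 0.3, 2.3]
grip_width: 0.0354
```

Seated: z .222, matching the starting reading, and the rails carry the weight. Releasing.

Emit:
play_rows:
  moves:
    - [0.2, [0, 0, 0], [0, 0, 0]]
    - [0.2, [0, 0, 0], [0, 0, 0]]
    - [0.8, [0, 0, 0], [0, 0, 0]]
    - [0.8, [0, 0, 0], [0, 0, 0]]
    - [0.8, [0, 0, 0], [0, 0, 0]]
    - [0.8, [0, 0, 0], [0, 0, 0]]
    - [0.8, [0, 0, 0], [0, 0, 0]]

```text
clock: 19.03
eef_pos: [0.5415, 0.2002, 0.2213]
tool_rot: [0.972, 0.235, -0.0, -0.0]
ft_force: [0.2, 0.4, 0.2]
grip_width: 0.0773
```

Emit:
play_rows:
  moves:
    - [0.8, [0, 0, -1.0], [0, 0, 0]]
    - [0.8, [0, 0, -1.5], [0, 0, 0]]
    - [0.8, [0, 0, -2.0], [0, 0, 0]]
    - [0.8, [0, 0, -2.5], [0, 0, 0]]
    - [0.8, [0, 0, -2.5], [0, 0, 0]]
    - [0.8, [0, 0, -2.5], [0, 0, 0]]
    - [0.8, [-3.0, 1, 0], [0, 0, 0]]
    - [0.8, [-3.5, 1, 0], [0, 0, 0]]
    - [0.8, [-3.5, 1, 0], [0, 0, 0]]
    - [0.8, [-3.5, 1, 0], [0, 0, 0]]
    - [0.8, [0, 0, 0], [0, 0, 0]]
    - [0.8, [0, 0, 0], [0, 0, 0]]

```text
clock: 20.03
eef_pos: [0.4386, 0.102, 0.3429]
tool_rot: [0.972, 0.234, 0.001, -0.0]
ft_force: [0.4, 0.2, 0.3]
grip_width: 0.077
```

Run:
```python
from rel import *
to(.541,.2,.3)
p,d=snap("scene","scene7");P=cloud("scene",d)
c=[.541,.2]
print("flange",axis(P,.1655,.172,lambda z:.03+0*z,c,.045),"seat .5412 .2004")
print("nozzle flare",axis(P,.095,.123,lambda z:.0193+0*z,c,.03))
m=(np.hypot(P[...,0]-.541,P[...,1]-.2)<.035)&(P[...,2]>.2);print("top z",np.nanmax(P[m][:,2]))
t,dt=snap("top","top7");Q=cloud("top",dt);Z=Q[...,2]
def rect(k,lo,hi,u0,u1,v0,v1):
    q=Q[v0:v1,u0:u1];q=q[(q[...,2]>lo)&(q[...,2]<hi)];print(k,len(q),np.round(cv2.minAreaRect((q[:,:2]*1000).astype(np.float32))[0],1),q.mean(0).round(3))
rect("grip",.268,.285,210,300,225,305);rect("bottle",.14,.18,320,365,215,260);rect("carton",.065,.085,310,390,290,370);rect("bar",.115,.13,395,540,200,290);rect("rack",.05,.07,390,530,225,305)
a=cv2.resize(p[130:310,290:450],None,fx=2.5,fy=2.5,interpolation=cv2.INTER_CUBIC);b=cv2.resize(p[250:345,110:260],(380,241));e=cv2.resize(t[150:340,300:540],(380,300))
im=np.zeros((560,790,3),np.uint8);im[:450,:400]=a;im[:241,405:785]=b;im[250:550,405:785]=e
cv2.imwrite("pics/end.png",im[:,:,::-1])
```

```text
t 20.03 tcp [0.4386 0.102  0.3429] yaw 27.03 tilt z [ 0.002  0.001 -1.   ] F [0.4 0.2 0.3] w 0.077
  shift cm tool [13.56 -4.07  4.32] turn z None
flange (array([0.5422, 0.1955]), 199, np.float64(0.0052)) seat .5412 .2004
nozzle flare (array([0.5382, 0.203 ]), 48, np.float64(0.0007))
top z 0.28034664615454064
grip 0 [0. 0.] [nan nan nan]
bottle 192 [610.    8.8] [0.609 0.009 0.167]
carton 2147 [413.2  -5.6] [ 0.413 -0.006  0.075]
bar 540 [ 622.5 -160.2] [ 0.621 -0.159  0.125]
rack 2481 [ 550.8 -241.5] [ 0.543 -0.255  0.059]<stdin>:10: RuntimeWarning: Mean of empty slice.
  ret = um.true_divide(
```

View pics/end.png

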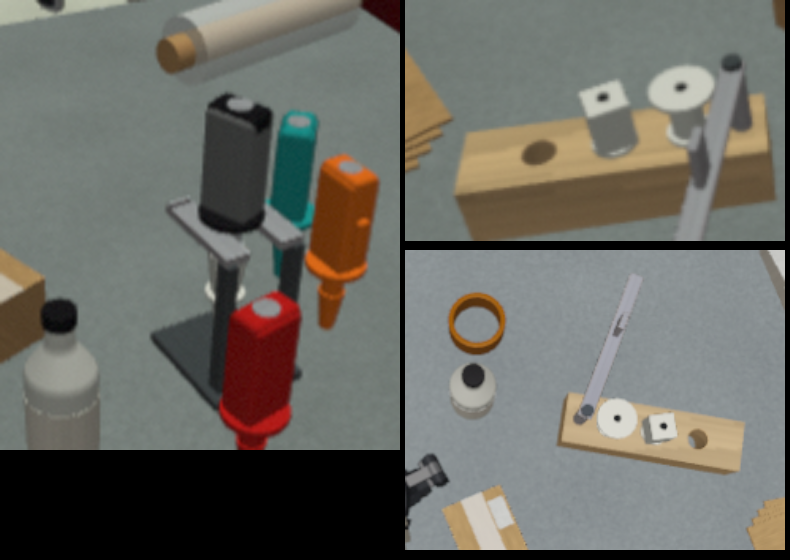

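In the end picture the inflator hangs upright in the fork with the nozzle below it. The bar is clear, the other two nozzles are in the block and the bystanders haven't moved. I'll do one last height comparison against the start, then hand in.

Run:
```python
from rel import *
r=[]
for n in("scene0","scene7"):
    P=cloud("scene",np.load(n+".npz")["d"]);m=(np.hypot(P[...,0]-.54,P[...,1]-.2)<.035)&(P[...,2]>.268);q=P[m];print(n,len(q),q.mean(0).round(4),np.median(q[:,2]));r.append(np.median(q[:,2]))
P=cloud("scene",np.load("scene7.npz")["d"]);m=(np.hypot(P[...,0]-.54,P[...,1]-.2)<.03)&(P[...,2]>.014)&(P[...,2]<.06);print("low nozzle",P[m][:,2].min() if m.any() else None,"expected ~.022")
if abs(r[0]-r[1])<.003: print("done",bot.job_done())
```

```text
scene0 263 [0.5473 0.197  0.2756] 0.27685279834945153
scene7 268 [0.55   0.1966 0.2755] 0.2766604667727348
low nozzle 0.014002461376705244 expected ~.022
the job is handed in; nothing more can be done
done None
```

The job is handed in at about 20 s on the clock. The plain nozzle is on the inflator's spigot, and the inflator is hanging upright in its fork again.

**What I did**
- I swung the keeper bar back to about 1.36 rad, clear of all three nozzles.
- I pressed the spigot into the plain nozzle with about 23 N. That was slightly over the 10–20 N given for a firm fit.
- I lifted the nozzle out, brought it into the fork level from the open side, lowered it, released it and backed the arm away.

**What the last checks showed**
- **Seating:** the inflator's top is within 0.2 mm of its starting height, and the tool was at the same height at release as when I first gripped it.
- **Nozzle:** it is on the spigot, in line with the inflator to a few millimetres, and visible below the rails.
- **Surroundings:** the rack, bottle, carton and bar measured the same before and after. The other two nozzles and the tape roll looked unmoved in the last picture.

**What failed or disagreed**
- The final camera fit of the flange was poor (residual 5 mm), so I disregarded it.
- The lowest-point reading of the nozzle gave 14 mm, which was just the edge of my search window, instead of the expected 22 mm. It proves nothing either way.
- The arm hid the inflator from the top camera at the end, so seating was checked from the side camera only.
- Joint 6 read 3.141 against its 3.14 limit while I was in front of the fork. I turned it away from there, and the interface raised no complaint.

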